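# Bin the empty tape core in the pedal bin and let the lid down softly

### The arm

A 7-joint arm with a two-finger parallel gripper is mounted at the origin on the work surface. World frame = base frame: x ahead of the robot, y to its left, z up, the work surface at z = 0. Lengths are in mm, angles in rad, forces in N, time in s.
With the tool pointing down it reaches from about 400 to 875 mm from the base axis. Payload 4.4 kg.
Tool frame: the origin (TCP) lies on the centre line of the jaws, within the pads' length; the fingertips stand 25 mm ahead of it and the grasp point (between the pads) lies 6 mm ahead of it; x points along the fingers, y is the direction in which the jaws open and shut, and the axes are right-handed (so a half turn about x gives the same grasp; the last joint's range is limited). The gripper opens to 85 mm and grips with 20 to 120 N. Pads are 22 mm wide; open, the fingers measure 114 mm over their backs; the gripper's body (76 mm by 85 mm) begins 54 mm behind the grasp point. The pads swing forward as they close: fully open they stand 13 mm farther back than shut.
Start: joints at [1.094, 0.628, 0.038, 1.517, -0.027, 0.996, -0.02], TCP at [259.6, -595.924, 256.313] pointing down, gripper open.
Joint ranges: [-3.06, 3.06], [-0.37, 2.12], [-1.25, 1.32], [0.18, 2.47], [-1.1, 4.24], [0.23, 1.98], [-2.94, 2.94]. Speed limits (rad/s): [2.57, 2.57, 3.14, 3.14, 3.14, 3.14, 3.14].

### API

Orientations are given as [roll, pitch, yaw] about the fixed x, y, z axes, in that order (R = Rz(yaw) Ry(pitch) Rx(roll)).
In Python, from cell import * gives the robot as it stands. The module is installed in compiled form; this text tells all that it offers.
- The arm moves only by the tool jog_arm, never from a script. Its argument "series" is a list of rows, each a list of 3 entries, a list of its own where there are three numbers: the turn, a rotation vector about the tool's x, y, z in degrees, then the shift along the tool's x, y, z in mm, then the gripper's target within -1 to 1 (shut at 1, half-way at 0, fully open at -1). In form: [[[rx, ry, rz], [dx, dy, dz], hand], ...]. A call has 1 to 8 rows; each row shifts and turns the commanded pose from where the row before left it, along the tool's axes as they then stand; what a row does not reach is not made up. A row lasts 1/8 s, in which the tool goes at most 62.5 mm and 10.7 degrees, less where a joint would pass 70% of its speed; a pose out of reach is approached as far as the arm can. A call is refused whole if a number of a shift passes 62.5 or a number of a turn 10.7, either way. A call with a gripper value outside its range is refused whole. The fingers move at their own pace and stop on an object; the grip force is fixed at half the most. Time passes only in rows, so rows that do not move let the fingers close. It gives the time, the measured TCP pose, the force and the opening at its end, in the units of the state.
- read_state(): the state, without advancing time (a new reading comes with each control period).
- get_image(name): name is "scene" or "side" or "wrist"; returns a dict with "img" (384x512x3 uint8, red, green, blue), "range_z" (384x512 float32, mm along the optical axis (not along the pixel's ray), 0 where there is no reading), "fovy" (degrees; the focal length in pixels is half the picture's height over the tangent of half this angle, whatever the lens; pixels are square), "cx", "cy" (the principal point, pixels), "cam_to_world" (4x4, takes a point from camera to world coordinates). Camera axes: x right, y up, looking along -z (the intrinsics and any distortion apply to the point x, -y, -z); pixel columns grow to the right and rows downward; lengths in mm; the calibration is good to about 2 mm. A picture is of the moment at which its call begins.
- finish_job(): hands the job in, once; it reports no verdict.
The state is a dict: "clock": time; "qpos": joint angles; "qd": joint speeds; "tau": joint torques, N m; "eef_pos": TCP position; "tool_rot": TCP orientation; "force": force on the tool from outside, world axes, zero at the start; "torque": the same for the moment, N m; "width": finger opening in mm.
Only numpy, scipy, OpenCV 4.12 (cv2) and the standard library are available. Lean on these libraries where they do the work, as an engineer would, in place of code of your own. Each camera call takes 0.05 s, during which the arm holds its last target. There are 200 camera calls.

### The job

Throw the empty cardboard tape core into the pedal bin. Press the pedal right down onto its stop and slide it to the left (as you face the bin's pedal side) under its catch so that the lid stays up by itself, drop the core in, then press the pedal down again, slide it back to the right out of the catch and ease it slowly up until the lid is shut. Work the lid only by the pedal, never push the pedal with more than about 25 N, never let the lid fall, and leave everything else where it stands.

Things in the scene. Friction and masses are not known exactly. Their poses are not given: they have to be found in the camera images.
- bin: round brushed-steel pedal bin, 200 mm across, rim at 225 mm, shut lid up to 247 mm, fixed. Origin: centre of its underside, on the matting. -x points to the pedal side (front), +x to the hinge and rod cover (124 mm behind it), +y to the left of someone facing the pedal side, z up. Walls 4 mm, inner floor at 66 mm. Lid hinge along y, 112 mm behind the centre, 229 mm up.
- mouth (a point): point in the plane of the rim (225 mm up), 62 mm in front of the bin's centre: the place to drop things in, clear of the raised lid, which when caught leans 52 to 83 degrees up from level; at its lowest its free edge is 390 mm up, 13 mm in front of the bin's centre. Come from the pedal side. Axes as the bin's.
- pedal_pad (a point): centre of the top face of the black ribbed rubber pedal pad, 60 x 60 mm, 6 mm thick, 155 mm in front of the bin's centre, top at 50 mm when up. Pressed, it swings down 25 to 36 mm until the bar meets its stop. Takes about 10 to 18 N to start, less as the lid rises (2 to 5 N at the bottom), then the stop is hard. No damper: let go, the lid falls.
- pedal: the whole pedal (bar and pad). Origin on its cross pin, 30 mm behind the bin's centre, 36 mm up, 185 mm behind the pad's centre; axes as the bin's when up. Turns about y by 0.135 to 0.195 rad when fully down. Also slides along the pin 20.5 mm to the bin's +y (left); about 1 to 4 N, hard ends, stays where it is left sideways.
- slot (a point): middle of the straight upright part of the J-shaped slot in the steel plate at the bin's front (105 mm before its centre) that the pedal bar comes out through. The bar passes left under the slot's tooth only within 2 mm (at the pad) of the stop; let up 4 to 5 mm (at the pad) it sits in the notch behind. The plate's height differs by up to 7.5 mm, not measured: feel for the stop.
- lid_hinge (a joint): lid opening angle, rad: 0 shut, 1.1 to 1.7 with the pedal on its stop, 0.9 to 1.45 when held by the catch. About 8 to 13 rad of lid for each rad of pedal.
- lid: the round domed steel lid, 204 mm across, 20 mm high. Origin on its hinge.
- core_center (a point): centre (half-way up) of the empty tape core: a thin plain cardboard tube standing upright on the matting, 44 mm outside diameter, 38 mm inside, 38 mm high, 12 g.
- tape_roll: full roll of grey cloth sports tape standing on its flat side, 68 mm outside, 45 mm hole, 38 mm high: not litter. Origin: centre of its underside.
- jar: clear glass jar with a steel cap, 76 mm across, 105 mm high. Origin: centre of its underside.
- kettlebell: cast-iron mini kettlebell, 98 mm across, 138 mm high with its handle. Origin: centre of its underside.
- collar: steel lever-clamp barbell collar lying flat, about 110 mm across over its lever, 32 mm high. Origin: centre of the ring's underside.
- hex_key: chrome hex key lying flat, 110 x 34 mm, 7 mm thick. Origin: middle of the long leg's underside.
- organiser: blue plastic stacking organiser of three tiers, 160 x 220 mm, 255 mm high, fixed at the right side. Origin: centre of its underside.
- ball_center (a point): orange lacrosse ball, 63 mm, in the top tier of the organiser. This point: its centre.
Mind the look-alikes: they are no part of the job. What is meant by the part that bears core_center is not pink, red or turquoise, and is the smaller of those in its own colour.

How it is judged:
By the outcome, as a careful person would: the job done as asked, in the order asked, and still so for the second after the job is handed in, with the robot touching nothing.
It also fails if it takes over 72 s, if anything falls off the work surface, if the arm or the gripper's body presses on something with over 40 N, if the wrist force passes 120 N, or if a joint passes its speed limit or range.

## Working session

There is one attempt and no reset: what is moved stays moved. The work goes in short steps, Python scripts to look and compute and a tool call to move; the robot and the scene stay as the last step left them, time stands still between calls to the robot, and variables do not carry over. Pictures are saved under pics/ and viewed, about 8 in all and at most 12, crops included, and the job is handed in when it is done.

Besides the shell and the picture viewer there is one more tool, called after "Call:" by a JSON object that holds its "op" and its "data". jog_arm: Moves the arm, as the interface text tells. Its arguments: {"type":"object","properties":{"series":{"type":"array"}},"required":["series"]}

```bash
mkdir -p pics
cat > h.py <<'E'
from cell import *
import numpy as np, cv2
from scipy.spatial.transform import Rotation as R
def snap(n,f=None):
    d=get_image(n)
    if f: cv2.imwrite('pics/'+f,d['img'][:,:,::-1])
    return d
def cloud(d):
    z=d['range_z'];h,w=z.shape;f=h/2/np.tan(np.radians(d['fovy'])/2)
    u,v=np.meshgrid(np.arange(w),np.arange(h))
    P=np.stack([(u-d['cx'])/f*z,-(v-d['cy'])/f*z,-z,np.ones_like(z)],-1)
    return (P@np.array(d['cam_to_world']).T)[...,:3]
E
python3 - <<'E'
from h import *
a=snap('scene');b=snap('side')
cv2.imwrite('pics/a.png',a['img'][:,:,::-1]);cv2.imwrite('pics/b.png',b['img'][:,:,::-1])
np.savez('ab.npz',a=cloud(a),b=cloud(b),ai=a['img'],bi=b['img'])
for d in(a,b):print({k:v for k,v in d.items() if k not in('img','range_z')})
print(read_state())
E
```

```text
{'fovy': 47.01714371321482, 'cx': 256.12496507442245, 'cy': 190.37319358995788, 'cam_to_world': array([[ 6.94552043e-01, -4.56460983e-01,  5.56094265e-01,
         1.38581546e+03],
       [ 7.19318612e-01,  4.54934842e-01, -5.24990499e-01,
        -9.18973056e+02],
       [-1.33489771e-02,  7.64642178e-01,  6.44316804e-01,
         1.14474220e+03],
       [ 0.00000000e+00,  0.00000000e+00,  0.00000000e+00,
         1.00000000e+00]])}
{'fovy': 53.72528712006692, 'cx': 258.6237302077606, 'cy': 188.5805845180247, 'cam_to_world': array([[ 9.85142648e-01,  1.10700386e-01, -1.31298849e-01,
         4.20338987e+02],
       [-1.70835606e-01,  7.09948946e-01, -6.83218625e-01,
        -8.07707300e+02],
       [ 1.75829146e-02,  6.95498324e-01,  7.18312552e-01,
         8.69527623e+02],
       [ 0.00000000e+00,  0.00000000e+00,  0.00000000e+00,
         1.00000000e+00]])}
{'clock': 0.1, 'qpos': array([ 1.09420046,  0.62932287,  0.03846027,  1.51823788, -0.0269992 ,
        0.99630539, -0.01997585]), 'qd': array([ 0.00110782, -0.00246473,  0.00064237, -0.00248389,  0.00072344,
       -0.00138058,  0.00035624]), 'tau': array([ 2.72420366e-03, -5.64539981e+01,  1.23069249e+00, -1.93974996e+01,
        1.13972308e-02,  5.45708870e-03, -3.14957038e-05]), 'eef_pos': array([ 259.38769088, -595.44683839,  255.44605995]), 'tool_rot': array([-1.55334256,  1.56904131,  1.99905867]), 'force': array([-0.4135472 , -0.41378629, -0.28318682]), 'torque': array([ 0.0074739 , -0.04997661,  0.00743585]), 'width': 85.57448608545008}
```

View pics/a.png

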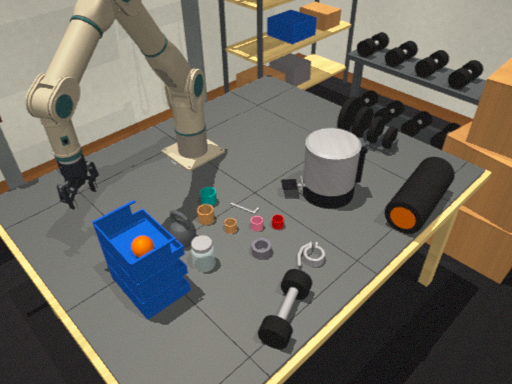

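View pics/b.png

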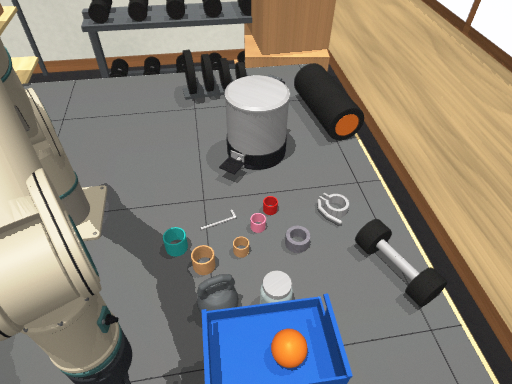

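Scene view: the small tan core is at (231,226), the larger tan look-alike at (205,214), the bin at (332,165) and its pedal at (290,187). Side view: core (241,246), pedal pad (232,166).

Run:
```python
from h import *
from scipy.optimize import least_squares
D=np.load('ab.npz')
for k,cc,pp,bb in(('a',(231,226),(290,187),(285,365,128,205)),('b',(241,246),(232,166),(220,292,78,168))):
    P=D[k];I=D[k+'i'];hsv=cv2.cvtColor(I,cv2.COLOR_RGB2HSV)
    # core
    m=((hsv[...,0]>8)&(hsv[...,0]<22)&(hsv[...,1]>90)).astype(np.uint8)
    n,l,s,c=cv2.connectedComponentsWithStats(m)
    i=l[cc[1]-8:cc[1]+9,cc[0]-8:cc[0]+9];i=np.bincount(i[i>0]).argmax();q=P[(l==i)]
    print(k,'core',s[i],'z',np.percentile(q[:,2],[2,50,98]))
    t=q[(q[:,2]>33)&(q[:,2]<42)]
    f=lambda t:least_squares(lambda p:np.hypot(t[:,0]-p[0],t[:,1]-p[1])-p[2],[*t[:,:2].mean(0),20],loss='soft_l1').x
    print(' top ring mean/bbox',t.mean(0),(t.min(0)+t.max(0))/2,t.max(0)-t.min(0),f(t))
    x0,x1,y0,y1=bb;q=P[y0:y1,x0:x1].reshape(-1,3);w=q[(q[:,2]>90)&(q[:,2]<210)]
    g=least_squares(lambda p:np.hypot(w[:,0]-p[0],w[:,1]-p[1])-100,[*w[:,:2].mean(0)+[40,40]],loss='soft_l1',f_scale=3);print(' bin',g.x,g.cost,len(w), 'lidtop',np.percentile(q[:,2],99))
    u,v=pp;q=P[v-14:v+15,u-16:u+17].reshape(-1,3);im=I[v-14:v+15,u-16:u+17].reshape(-1,3)
    p=q[(q[:,2]>40)&(q[:,2]<58)&(im.max(1)<75)&(np.hypot(*(q[:,:2]-g.x).T)>115)]
    print(' pad n',len(p),p.mean(0),'rect',cv2.minAreaRect(p[:,:2].astype(np.float32)))
    d=p.mean(0)[:2]-g.x;print(' dist',np.hypot(*d),'ang',np.arctan2(*-d[::-1]))
    print(' table z',np.median(P[200:300,200:300,2]))
big=[np.vstack([cv2.resize(D[k+'i'][y:y+100,x:x+130],None,fx=3,fy=3,interpolation=2)for k,x,y in(('a',180,170),)]),cv2.resize(D['bi'][130:230,190:320],None,fx=3,fy=3,interpolation=2)]
cv2.imwrite('pics/c.png',np.hstack(big)[:,:,::-1])
```

```text
a core [224 218  13  16 168] z [-3.89659552 21.49552565 39.79347531]
 top ring mean/bbox [ 488.56253229 -204.35094094   36.19549222] [ 489.95744101 -205.20062347   37.21660738] [44.3085956  39.67888017  8.41484629] [ 490.62830866 -205.05704043   19.7942311 ]
 bin [602.62910589 214.96541182] 10308.130166779665 1501 lidtop 246.60308757135795
 pad n 152 [503.36039544  92.35489987  48.3270394 ] rect ((500.25433349609375, 94.29464721679688), (57.356082916259766, 67.07146453857422), 51.62196350097656)
 dist 157.75808859040208 ang 0.8902131142601879
 table z -0.4793355851479646
b core [233 237  16  20 258] z [ 1.50086367 23.53150036 40.2769835 ]
 top ring mean/bbox [ 489.52524716 -208.85218055   37.07576021] [ 489.81520074 -208.85448322   37.27174519] [41.4125437  44.18757893  8.2632042 ] [ 489.96417776 -208.93980308   20.21455436]
 bin [602.55149841 210.95445151] 2514.3149375990074 1850 lidtop 247.29857242027867
 pad n 248 [501.51521049  89.23232467  49.76705515] rect ((501.43829345703125, 90.24903106689453), (61.29408645629883, 61.6956672668457), 49.03656768798828)
 dist 158.19168005793716 ang 0.877994818018218
 table z 0.9179501033853512
```

View pics/c.png

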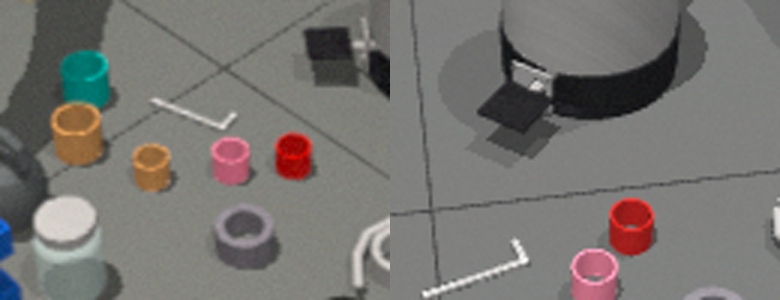

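```bash
cat >> h.py <<'E'
C=np.array([602.6,213.]);YAW=.88
bx=np.array([np.cos(YAW),np.sin(YAW),0]);by=np.array([-bx[1],bx[0],0])
def binpt(x,y,z): return np.r_[C,0]+x*bx+y*by+[0,0,z]
def rot(tilt,sgn,hx=bx,hy=by):
    t=np.radians(tilt);x=np.sin(t)*hx-np.cos(t)*np.array([0,0,1]);y=sgn*hy
    return np.stack([x,y,np.cross(x,y)],1)
def cur():
    s=read_state();return s,np.array(s['eef_pos']),R.from_euler('xyz',s['tool_rot']).as_matrix()
def inbin(p): d=p-np.r_[C,0];return np.round([d@bx,d@by,d[2]],1)
E
python3 - <<'E'
from h import *
s,p,M=cur();print('axes\n',M.round(3))
for sg in(1,-1):
    T=rot(15,sg);print(sg,'rotvec',np.degrees(R.from_matrix(M.T@T).as_rotvec()).round(1))
    tip=binpt(-165,0,110);tcp=tip-25*T[:,0];print('target tcp',tcp.round(1),'delta in M axes',(M.T@(tcp-p)).round(1),'in T axes',(T.T@(tcp-p)).round(1))
D=np.load('ab.npz');P=D['b'];I=D['bi'].astype(int)
m=(I[...,2]>I[...,0]+60)&(I[...,2]>80)
print(np.percentile(P[m],[2,50,98],axis=0).round())
for (u,v) in((218,292),(277,285),(296,239)):print(P[v,u].round())
E
```

```text
axes
 [[-0.001  0.399 -0.917]
 [ 0.002 -0.917 -0.399]
 [-1.    -0.002  0.   ]]
1 rotvec [152.   -4.6 -20. ]
target tcp [493.3  80.8 134.1] delta in M axes [ 122.2 -526.4 -484.6] in T axes [290.7 250.6 616.1]
-1 rotvec [-26.7  14.7  -3.4]
target tcp [493.3  80.8 134.1] delta in M axes [ 122.2 -526.4 -484.6] in T axes [ 290.7 -250.6 -616.1]
[[ 311. -637.   21.]
 [ 490. -539.  178.]
 [ 605. -154.  258.]]
[ 416. -371.   88.]
[ 549. -385.  104.]
[ 650. -193.    0.]
```

Call:
{"op": "jog_arm", "data": {"series": [[[0,0,0],[-50,0,0],1],[[0,0,0],[-50,0,0],1],[[-9,5,-1],[0,0,0],1],[[-9,5,-1],[0,0,0],1],[[-9,5,-1],[0,0,0],1]]}}

```text
clock: 0.72
eef_pos: [259.3, -595.7, 356.4]
tool_rot: [3.099, 1.303, 0.847]
force: [-0.3, 0.6, -0.2]
width: 0.0
```

Call:
{"op": "jog_arm", "data": {"series": [[[0,0,0],[12.4,-17.9,-46.3],1],[[0,0,0],[12.4,-17.9,-46.3],1],[[0,0,0],[12.4,-17.9,-46.3],1],[[0,0,0],[12.4,-17.9,-46.3],1],[[0,0,0],[12.4,-17.9,-46.3],1],[[0,0,0],[12.4,-17.9,-46.3],1],[[0,0,0],[12.4,-17.9,-46.3],1]]}}

```text
clock: 1.6
eef_pos: [375.8, -255.4, 355.7]
tool_rot: [3.103, 1.306, 0.846]
force: [0.6, 0.2, 0.1]
width: -0.1
```

Call:
{"op": "jog_arm", "data": {"series": [[[0,0,0],[12.4,-17.9,-46.3],1],[[0,0,0],[12.4,-17.9,-46.3],1],[[0,0,0],[12.4,-17.9,-46.3],1],[[0,0,0],[12.4,-17.9,-46.3],1],[[0,0,0],[12.4,-17.9,-46.3],1],[[0,0,0],[12.4,-17.9,-46.3],1],[[0,0,0],[0,0,0],1]]}}

```text
clock: 2.48
eef_pos: [475.2, 37.8, 355.7]
tool_rot: [3.104, 1.305, 0.856]
force: [0.4, -1.1, -1.1]
width: 0.0
```

```bash
cat > st.py <<'E'
from h import *
import sys
s,p,M=cur();print('t',s['clock'],'p',p.round(1),'w',round(s['width'],1),'F',s['force'].round(1),'tq',s['torque'].round(2))
tip=p+25*M[:,0];print('tip in bin',inbin(tip),'x axis',M[:,0].round(3))
if len(sys.argv)>4:
    x,y,z,t=map(float,sys.argv[1:5]);T=rot(t,-1);q=binpt(x,y,z)-25*T[:,0]
    print('rot',np.degrees(R.from_matrix(M.T@T).as_rotvec()).round(1),'shift in T',(T.T@(q-p)).round(1),'in M',(M.T@(q-p)).round(1))
E
python3 st.py -165 0 110 15
```

```text
t 2.475 p [475.2  37.8 355.7] w 0.0 F [ 0.4 -1.1 -1.1] tq [-0.23  0.19 -0.  ]
tip in bin [-209.6  -13.6  331.6] x axis [ 0.172  0.199 -0.965]
rot [ 0.8 -0.2 -0.4] shift in T [225.6 -13.4  14.2] in M [225.5 -15.   14.9]
```

Call:
{"op": "jog_arm", "data": {"series": [[[0.8,0,0],[45,-3,3],1],[[0,0,0],[45,-3,3],1],[[0,0,0],[45,-3,3],1],[[0,0,0],[45,-3,3],1],[[0,0,0],[40,-3,3],1],[[0,0,0],[0,0,0],1]]}}

```text
clock: 3.22
eef_pos: [487.5, 65.5, 156.8]
tool_rot: [3.117, 1.327, 0.846]
force: [-0.3, -0.7, -0.8]
width: 0.2
```

```bash
python3 st.py -165 0 56 15
python3 - <<'E'
from h import *
a=snap('scene');b=snap('side')
np.savez('ab2.npz',a=cloud(a),b=cloud(b))
cv2.imwrite('pics/d.png',np.hstack([cv2.resize(a['img'][90:220,230:390],None,fx=2.4,fy=2.4),cv2.resize(b['img'][60:190,160:320],None,fx=2.4,fy=2.4)])[:,:,::-1])
E
```

```text
t 3.225 p [487.5  65.5 156.8] w 0.2 F [-0.3 -0.7 -0.8] tq [-0.18  0.1  -0.01]
tip in bin [-181.    -5.5  132.6] x axis [ 0.16   0.181 -0.97 ]
rot [-0.5  1.  -0.5] shift in T [78.1 -5.3  4.8] in M [78.1 -5.9  3.5]
```

View pics/d.png

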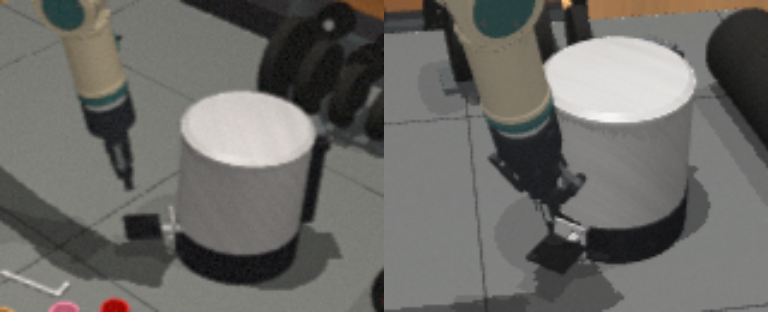

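Crop: closed fingertips (128,188) hang above the pad (142,227), clear of the bin wall.

Call:
{"op": "jog_arm", "data": {"series": [[[0,1,0],[25,-2,2],1],[[0,0,0],[25,-2,1],1],[[0,0,0],[22,-2,1],1],[[0,0,0],[3,0,0],1],[[0,0,0],[0,0,0],1],[[0,0,0],[0,0,0],1]]}}

```text
clock: 4.08
eef_pos: [492.4, 74.2, 99.8]
tool_rot: [3.087, 1.325, 0.815]
force: [-0.3, 0.7, 0.2]
width: -0.1
```

```bash
python3 st.py -165 0 50 15
```

```text
t 4.075 p [492.4  74.2  99.8] w -0.1 F [-0.3  0.7  0.2] tq [-0.22  0.21 -0.  ]
tip in bin [-171.1   -3.9   75.6] x axis [ 0.167  0.177 -0.97 ]
rot [-0.5  0.9 -0.9] shift in T [26.3 -3.5  1.2] in M [26.2 -3.9  0.8]
```

Call:
{"op": "jog_arm", "data": {"series": [[[0,0,0],[6,-2,0],1],[[0,0,0],[6,-2,0],1],[[0,0,0],[6,0,0],1],[[0,0,0],[2,0,0],1],[[0,0,0],[0,0,0],1]]}}

```text
clock: 4.7
eef_pos: [492.3, 80.6, 79.7]
tool_rot: [3.091, 1.325, 0.82]
force: [0.6, -0.3, -0.5]
width: -0.2
```

```bash
python3 st.py -165 0 50 15
```

```text
t 4.7 p [492.3  80.6  79.7] w -0.2 F [ 0.6 -0.3 -0.5] tq [-0.2   0.18  0.02]
tip in bin [-166.3    0.3   55.5] x axis [ 0.166  0.178 -0.97 ]
rot [-0.4  1.  -0.8] shift in T [5.6 0.7 0.6] in M [5.6 0.6 0.5]
```

Call:
{"op": "jog_arm", "data": {"series": [[[0,0,0],[2,0,0.5],1],[[0,0,0],[2,0,0.5],1],[[0,0,0],[2,0,0.5],1],[[0,0,0],[0,0,0],1]]}}

```text
clock: 5.2
eef_pos: [492.3, 80.6, 73.4]
tool_rot: [3.091, 1.325, 0.82]
force: [-0.3, -1.8, 7.5]
width: -0.0
```

Call:
{"op": "jog_arm", "data": {"series": [[[0,0,0],[2,0,0.5],1],[[0,0,0],[2,0,0.5],1],[[0,0,0],[0,0,0],1]]}}

```text
clock: 5.58
eef_pos: [492.2, 80.4, 69.5]
tool_rot: [3.09, 1.325, 0.818]
force: [-1.9, -2.0, 7.4]
width: -0.1
```

Call:
{"op": "jog_arm", "data": {"series": [[[0,0,0],[2,0,0.5],1],[[0,0,0],[2,0,0.5],1],[[0,0,0],[2,0,0.5],1],[[0,0,0],[2,0,0.5],1],[[0,0,0],[0,0,0],1]]}}

```text
clock: 6.2
eef_pos: [492.1, 80.3, 61.0]
tool_rot: [3.092, 1.326, 0.821]
force: [-1.1, -2.4, 6.9]
width: 0.0
```

Call:
{"op": "jog_arm", "data": {"series": [[[0,0,0],[2,0,0.5],1],[[0,0,0],[2,0,0.5],1],[[0,0,0],[2,0,0.5],1],[[0,0,0],[2,0,0.5],1],[[0,0,0],[0,0,0],1]]}}

```text
clock: 6.82
eef_pos: [492.2, 80.4, 52.7]
tool_rot: [3.093, 1.326, 0.822]
force: [-2.7, -0.7, 5.0]
width: -0.0
```

Call:
{"op": "jog_arm", "data": {"series": [[[0,0,0],[2,0,0.5],1],[[0,0,0],[0,0,0],1]]}}

```text
clock: 7.08
eef_pos: [492.3, 80.5, 50.6]
tool_rot: [3.094, 1.325, 0.822]
force: [-0.4, -0.8, 5.8]
width: 0.1
```

Call:
{"op": "jog_arm", "data": {"series": [[[0,0,0],[1,0,0.25],1],[[0,0,0],[1,0,0.25],1],[[0,0,0],[0,0,0],1]]}}

```text
clock: 7.45
eef_pos: [492.4, 80.6, 48.6]
tool_rot: [3.094, 1.325, 0.823]
force: [-0.4, -1.3, 5.5]
width: -0.1
```

Call:
{"op": "jog_arm", "data": {"series": [[[0,0,0],[1,0,0.25],1],[[0,0,0],[1,0,0.25],1],[[0,0,0],[0,0,0],1]]}}

```text
clock: 7.82
eef_pos: [492.5, 80.6, 46.5]
tool_rot: [3.094, 1.325, 0.823]
force: [-0.9, -0.6, 5.2]
width: 0.0
```

Call:
{"op": "jog_arm", "data": {"series": [[[0,0,0],[1,0,0.25],1],[[0,0,0],[0,0,0],1]]}}

```text
clock: 8.07
eef_pos: [492.5, 80.7, 45.5]
tool_rot: [3.094, 1.325, 0.823]
force: [-0.1, -1.1, 4.6]
width: -0.1
```

Call:
{"op": "jog_arm", "data": {"series": [[[0,0,0],[1,0,0.25],1],[[0,0,0],[0,0,0],1]]}}

```text
clock: 8.32
eef_pos: [492.5, 80.7, 44.5]
tool_rot: [3.094, 1.325, 0.823]
force: [0.3, -0.8, 3.6]
width: -0.0
```

Call:
{"op": "jog_arm", "data": {"series": [[[0,0,0],[1,0,0.25],1],[[0,0,0],[0,0,0],1]]}}

```text
clock: 8.57
eef_pos: [492.6, 80.8, 43.4]
tool_rot: [3.094, 1.325, 0.824]
force: [0.8, 0.3, 3.7]
width: 0.1
```

Call:
{"op": "jog_arm", "data": {"series": [[[0,0,0],[1,0,0.25],1],[[0,0,0],[0,0,0],1]]}}

```text
clock: 8.82
eef_pos: [492.7, 80.8, 42.6]
tool_rot: [3.093, 1.324, 0.822]
force: [-1.6, -0.3, 8.6]
width: 0.3
```

Call:
{"op": "jog_arm", "data": {"series": [[[0,0,0],[0.5,0,0.1],1],[[0,0,0],[0,0,0],1]]}}

```text
clock: 9.07
eef_pos: [492.7, 80.8, 42.3]
tool_rot: [3.092, 1.324, 0.821]
force: [-1.4, -0.9, 11.6]
width: -0.0
```

Call:
{"op": "jog_arm", "data": {"series": [[[0,0,0],[0.2,0,0.05],1],[[0,0,0],[0,-2,0],1],[[0,0,0],[0,-2,0],1],[[0,0,0],[0,0,0],1]]}}

```text
clock: 9.57
eef_pos: [490.5, 82.7, 42.3]
tool_rot: [3.084, 1.324, 0.812]
force: [-1.0, -3.1, 12.3]
width: -0.2
```

Run:
```python
from h import *
s,p,M=cur();f=s['force'];print(inbin(p+25*M[:,0]),'F bin',f@bx,f@by,f[2]);print(M[:,1].round(4), M[:,1]@by)
```

```text
[-165.7    2.9   18. ] F bin -3.0190705523858723 -1.2113505173106751 12.349349648474016
[ 0.7633 -0.6459  0.0142] -0.9998337706357336
```

Call:
{"op": "jog_arm", "data": {"series": [[[0,0,0],[0,-2,0],1],[[0,0,0],[0,-2,0],1],[[0,0,0],[0,-2,0],1],[[0,0,0],[0,0,0],1]]}}

```text
clock: 10.07
eef_pos: [486.0, 86.6, 42.3]
tool_rot: [3.083, 1.324, 0.812]
force: [-0.5, -3.7, 12.7]
width: -0.2
```

```bash
cat > st2.py <<'E'
from h import *
s,p,M=cur();f=s['force'];print(s['clock'],inbin(p+25*M[:,0]),'F bin',(f@bx).round(1),(f@by).round(1),f[2].round(1))
E
python3 st2.py
python3 - <<'E'
from h import *
b=snap('scene');c=snap('side')
cv2.imwrite('pics/e.png',np.hstack([cv2.resize(b['img'][60:220,230:390],None,fx=2.4,fy=2.4),cv2.resize(c['img'][30:190,160:320],None,fx=2.4,fy=2.4)])[:,:,::-1])
E
```

```text
10.075 [-165.6    8.9   18. ] F bin -3.2 -2.0 12.7
```

View pics/e.png

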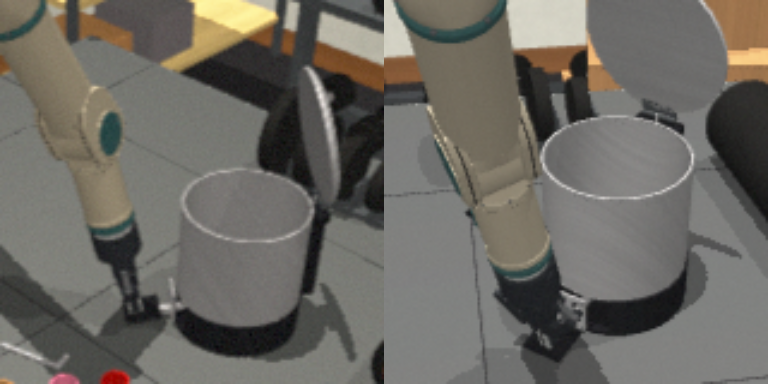

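The lid is up (~80°), and the pedal is on its stop. I'll go on sliding left.

Call:
{"op": "jog_arm", "data": {"series": [[[0,0,0],[0,-2,0],1],[[0,0,0],[0,-2,0],1],[[0,0,0],[0,-2,0],1],[[0,0,0],[0,-2,0],1],[[0,0,0],[0,0,0],1]]}}

```text
clock: 10.8
eef_pos: [479.9, 91.8, 42.2]
tool_rot: [3.082, 1.324, 0.811]
force: [-1.1, -2.9, 13.9]
width: 0.3
```

```bash
python3 st2.py
```

```text
10.8 [-165.5   16.9   18. ] F bin -2.9 -1.0 13.9
```

Call:
{"op": "jog_arm", "data": {"series": [[[0,0,0],[0,-1.5,0],1],[[0,0,0],[0,-1.5,0],1],[[0,0,0],[0,0,0],1]]}}

```text
clock: 11.18
eef_pos: [477.8, 93.6, 42.2]
tool_rot: [3.081, 1.324, 0.81]
force: [-0.1, -3.4, 14.5]
width: 0.0
```

```bash
python3 st2.py
```

```text
11.175 [-165.4   19.7   17.9] F bin -2.7 -2.1 14.5
```

Call:
{"op": "jog_arm", "data": {"series": [[[0,0,0],[0,-1.5,0],1],[[0,0,0],[0,-1,0],1],[[0,0,0],[0,0,0],1]]}}

```text
clock: 11.55
eef_pos: [476.2, 95.1, 42.2]
tool_rot: [3.079, 1.324, 0.807]
force: [-0.2, -3.9, 15.1]
width: 0.1
```

```bash
python3 st2.py
```

```text
11.55 [-165.3   21.9   17.9] F bin -3.1 -2.3 15.1
```

Call:
{"op": "jog_arm", "data": {"series": [[[0,0,0],[0,-1,0],1],[[0,0,0],[0,-1,0],1],[[0,0,0],[0,0,0],1]]}}

```text
clock: 11.92
eef_pos: [475.5, 95.6, 42.2]
tool_rot: [3.071, 1.324, 0.798]
force: [1.5, -3.5, 13.6]
width: 0.3
```

```bash
python3 st2.py
```

```text
11.925 [-165.3   22.7   17.9] F bin -1.8 -3.4 13.6
```

Call:
{"op": "jog_arm", "data": {"series": [[[0,0,0],[-1,0,-0.25],1],[[0,0,0],[-1,0,-0.25],1],[[0,0,0],[-1,0,-0.25],1],[[0,0,0],[0,0,0],1]]}}

```text
clock: 12.42
eef_pos: [473.7, 96.5, 44.4]
tool_rot: [3.088, 1.325, 0.816]
force: [4.1, -3.0, 3.9]
width: 0.1
```

Call:
{"op": "jog_arm", "data": {"series": [[[0,0,0],[-1,0,-0.25],1],[[0,0,0],[-1,0,-0.25],1],[[0,0,0],[0,0,0],1]]}}

```text
clock: 12.8
eef_pos: [472.8, 96.9, 46.5]
tool_rot: [3.093, 1.326, 0.822]
force: [2.4, -2.6, 5.6]
width: -0.2
```

Call:
{"op": "jog_arm", "data": {"series": [[[0,0,0],[-1,0,-0.25],1],[[0,0,0],[-1,0,-0.25],1],[[0,0,0],[0,0,0],1]]}}

```text
clock: 13.18
eef_pos: [471.8, 97.7, 48.3]
tool_rot: [3.104, 1.326, 0.833]
force: [-0.1, -1.9, 2.4]
width: 0.4
```

```bash
python3 st2.py
```

```text
13.175 [-166.2   27.1   24.1] F bin -1.5 -1.1 2.4
```

Call:
{"op": "jog_arm", "data": {"series": [[[0,0,0],[-1,0,-0.25],1],[[0,0,0],[-1,0,-0.25],1],[[0,0,0],[0,0,0],1]]}}

```text
clock: 13.55
eef_pos: [472.5, 97.3, 50.5]
tool_rot: [3.097, 1.326, 0.826]
force: [-0.1, -0.3, 0.1]
width: -0.1
```

```bash
python3 st2.py
python3 - <<'E'
from h import *
b=snap('scene');c=snap('side')
cv2.imwrite('pics/f.png',np.hstack([cv2.resize(b['img'][60:220,230:390],None,fx=2.4,fy=2.4),cv2.resize(c['img'][100:190,200:290],None,fx=4.266,fy=4.266)])[:,:,::-1])
E
```

```text
13.55 [-166.    26.2   26.2] F bin -0.3 -0.1 0.1
```

View pics/f.png

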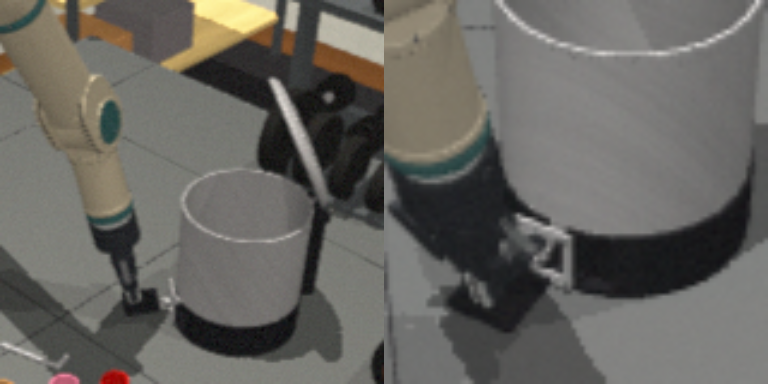

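Lid is held by the catch at about 60° with zero tool force. Next, locate the core's neighbours for the grasp.

Run:
```python
from h import *
D=np.load('ab.npz')
P=D['b']
for n,(u,v) in dict(big=(203,260),pink=(258,222),tape=(298,239),kb=(218,292),hexk=(218,219),jar=(277,285),teal=(176,240)).items():
    q=P[v-17:v+18,u-17:u+18].reshape(-1,3);q=q[q[:,2]>(4 if n=='hexk' else 15)];print(n,np.percentile(q,[3,97],axis=0).round().tolist())
c=np.array([490,-207])
s,p,M=cur();print(p,M.round(3))
for psi in np.radians([0,20,40,50.4,70,90,110,130,150]):
    y=np.array([-np.sin(psi),np.cos(psi),0]);h=np.array([np.cos(psi),np.sin(psi),0])
    T=rot(0,-1,h,y);print(np.degrees(psi).round(),'jaw',y.round(2),np.degrees(R.from_matrix(M.T@T).as_rotvec()).round(1))
```

```text
big [[359.0, -361.0, 17.0], [420.0, -211.0, 137.0]]
pink [[497.0, -193.0, 16.0], [606.0, -83.0, 40.0]]
tape [[615.0, -239.0, 16.0], [676.0, -178.0, 41.0]]
kb [[380.0, -474.0, 61.0], [452.0, -352.0, 208.0]]
hexk [[391.0, -746.0, 4.0], [488.0, -64.0, 792.0]]
jar [[514.0, -479.0, 67.0], [580.0, -353.0, 210.0]]
teal [[290.0, -232.0, 17.0], [362.0, -140.0, 55.0]]
[472.67861213  97.14257941  50.47807632] [[ 0.165  0.764 -0.624]
 [ 0.178 -0.645 -0.743]
 [-0.97   0.011 -0.243]]
0.0 jaw [-0.  1.  0.] [ 49.6 -13.4   5.5]
20.0 jaw [-0.34  0.94  0.  ] [ 29.7 -13.9   3. ]
40.0 jaw [-0.64  0.77  0.  ] [  9.8 -14.1   0.6]
50.0 jaw [-0.77  0.64  0.  ] [ -0.5 -14.   -0.7]
70.0 jaw [-0.94  0.34  0.  ] [-20.  -13.8  -3.1]
90.0 jaw [-1.  0.  0.] [-39.9 -13.2  -5.5]
110.0 jaw [-0.94 -0.34  0.  ] [-59.8 -12.4  -7.9]
130.0 jaw [-0.77 -0.64  0.  ] [-79.7 -11.2 -10.3]
150.0 jaw [-0.5  -0.87  0.  ] [-99.6  -9.7 -12.7]
```

Call:
{"op": "jog_arm", "data": {"series": [[[0,0,0],[-30,0,0],1],[[0,0,0],[-50,0,0],1],[[0,0,0],[-50,0,0],0],[[0,-7,0],[-20,0,0],-0.4],[[0,-7,0],[0,0,0],-0.6]]}}

```text
clock: 14.28
eef_pos: [454.3, 71.5, 175.0]
tool_rot: [1.407, 1.552, -0.872]
force: [1.3, -0.7, -1.7]
width: 54.0
```

Call:
{"op": "jog_arm", "data": {"series": [[[0,0,0],[10,35,31],-0.6],[[0,0,0],[10,35,31],-0.6],[[0,0,0],[10,35,31],-0.6],[[0,0,0],[10,35,31],-0.6],[[0,0,0],[10,35,31],-0.6],[[0,0,0],[10,35,31],-0.6],[[0,0,0],[0,0,0],-0.6]]}}

```text
clock: 15.15
eef_pos: [492.9, -210.5, 115.6]
tool_rot: [1.357, 1.554, -0.927]
force: [-0.8, 1.5, -0.1]
width: 68.9
```

```bash
cat > go.py <<'E'
from h import *
import sys
x,y,z,t=map(float,sys.argv[1:5]);s,p,M=cur();T=rot(t,-1)
print('t',s['clock'],p.round(1),'w',round(s['width'],1),'rot',np.degrees(R.from_matrix(M.T@T).as_rotvec()).round(1),'in M',(M.T@(np.array([x,y,z])-p)).round(1),'in T',(T.T@(np.array([x,y,z])-p)).round(1))
E
python3 go.py 490 -207 110 0
python3 - <<'E'
from h import *
w=snap('wrist');np.save('w.npy',cloud(w))
P=cloud(w);hsv=cv2.cvtColor(w['img'],cv2.COLOR_RGB2HSV)
m=((hsv[...,0]>8)&(hsv[...,0]<22)&(hsv[...,1]>90)).astype(np.uint8)
n,l,s,c=cv2.connectedComponentsWithStats(m)
for i in range(1,n):
    if s[i][4]>60:
        q=P[l==i];t=q[(q[:,2]>32)&(q[:,2]<43)]
        print(s[i],len(t),(t.min(0)+t.max(0))/2 if len(t) else q.mean(0), np.ptp(t,axis=0) if len(t) else 0)
cv2.imwrite('pics/g.png',w['img'][:,:,::-1])
E
```

```text
t 15.15 [ 492.9 -210.5  115.6] w 68.9 rot [-1.3  0.2 -0.9] in M [ 5.5 -4.6 -0.7] in T [ 5.6 -4.5 -0.8]
[ 213  172   62   69 2274] 950 [ 488.42048076 -204.39690841   36.10197594] [43.74679048 43.29916499  8.13920832]
[ 176  265   39   76 1872] 352 [ 396.26656507 -241.18428461   37.49146871] [37.15936272 39.17227029 10.97402341]
```

View pics/g.png

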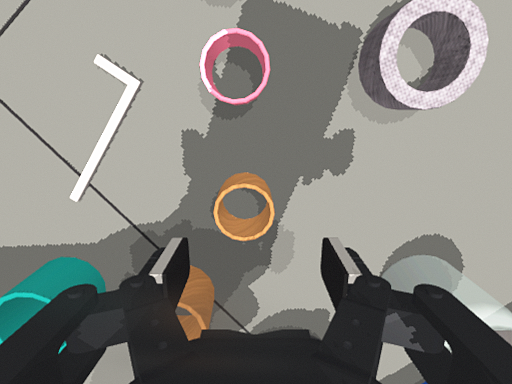

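Wrist view: small tan core at (245,210) lies on the jaws' midline, the big tan ring (195,300) is clear of the fingers.

Call:
{"op": "jog_arm", "data": {"series": [[[-1,0,0],[10,-3,-1],-0.6],[[0,0,0],[15,-3,0],-0.6],[[0,0,0],[15,0,0],-0.6],[[0,0,0],[10,0,0],-0.6],[[0,0,0],[0,0,0],-0.6]]}}

```text
clock: 15.82
eef_pos: [490.2, -201.6, 66.0]
tool_rot: [1.434, 1.555, -0.824]
force: [-0.4, -0.1, 0.2]
width: 68.1
```

```bash
python3 go.py 489 -205.5 32 0
```

```text
t 15.825 [ 490.2 -201.6   66. ] w 68.1 rot [ 0.2  0.1 -0.9] in M [34.   1.   3.7] in T [34.   1.6  3.8]
```

Call:
{"op": "jog_arm", "data": {"series": [[[0,0,0],[9,1.5,2],-0.6],[[0,0,0],[9,0,1.5],-0.6],[[0,0,0],[9,0,0],-0.6],[[0,0,0],[6,0,0],-0.6],[[0,0,0],[0,0,0],-0.6]]}}

```text
clock: 16.45
eef_pos: [489.7, -205.8, 33.5]
tool_rot: [1.462, 1.554, -0.796]
force: [-0.6, 0.0, -0.8]
width: 67.9
```

Call:
{"op": "jog_arm", "data": {"series": [[[0,0,0],[0,0,0],-0.2],[[0,0,0],[0,0,0],0.2],[[0,0,0],[0,0,0],0.2],[[0,0,0],[0,0,0],0.2]]}}

```text
clock: 16.95
eef_pos: [490.3, -206.0, 34.7]
tool_rot: [1.498, 1.553, -0.761]
force: [-1.1, 0.1, 6.4]
width: 41.7
```

```bash
python3 go.py 489 -205.5 32 0
```

```text
t 16.95 [ 490.3 -206.    34.7] w 41.7 rot [ 0.2  0.1 -1. ] in M [ 2.7 -1.3  0.5] in T [ 2.7 -1.3  0.5]
```

Call:
{"op": "jog_arm", "data": {"series": [[[0,0,0],[-8,0,0],0.4],[[0,0,0],[-30,0,0],0.4],[[0,0,0],[-55,0,0],0.4],[[0,0,0],[-60,0,0],0.4],[[0,8,0],[-60,0,0],0.4],[[0,7,0],[-50,0,0],0.4],[[0,0,0],[0,0,0],0.4]]}}

```text
clock: 17.82
eef_pos: [481.9, -212.6, 298.9]
tool_rot: [3.058, 1.309, 0.794]
force: [-0.7, -0.3, -1.0]
width: 41.8
```

Run:
```python
from h import *
s,p,M=cur();T=rot(15,-1)
print(s['clock'],p.round(1),s['width'],s['force'].round(1),'rot',np.degrees(R.from_matrix(M.T@T).as_rotvec()).round(1))
q1=binpt(-165,0,305)-6*T[:,0];q2=binpt(-68,0,305)-6*T[:,0];q3=binpt(-68,0,240)-6*T[:,0]
print(q1.round(),q2.round(),q3.round(),'d1',(M.T@(q1-p)).round(1),'d2',(T.T@(q2-q1)).round(1),'d3',(T.T@(q3-q2)).round(1))
```

```text
17.825 [ 481.9 -212.6  298.9] 41.82251828199831 [-0.7 -0.3 -1. ] rot [-0.   0.  -1.3]
[496.  85. 311.] [558. 159. 311.] [558. 159. 246.] d1 [  46.1 -179.3 -233.4] d2 [ 25.1   0.  -93.7] d3 [62.8  0.  16.8]
```

Call:
{"op": "jog_arm", "data": {"series": [[[0,0,-1],[7.7,-30,-39],0.4],[[0,0,0],[7.7,-30,-39],0.4],[[0,0,0],[7.7,-30,-39],0.4],[[0,0,0],[7.7,-30,-39],0.4],[[0,0,0],[7.7,-30,-39],0.4],[[0,0,0],[7.7,-30,-39],0.4],[[0,0,0],[0,0,0],0.4]]}}

```text
clock: 18.7
eef_pos: [491.8, 96.0, 312.1]
tool_rot: [3.138, 1.309, 0.895]
force: [0.1, -0.4, 0.2]
width: 42.0
```

```bash
cat > dr.py <<'E'
from h import *
s,p,M=cur();T=rot(15,-1)
print(s['clock'],p.round(1),s['width'],s['force'].round(1),'grasp in bin',inbin(p+6*M[:,0]),'rot',np.degrees(R.from_matrix(M.T@T).as_rotvec()).round(1))
for z in(305,240):
  q=binpt(-68,0,z)-6*T[:,0];print(z,(M.T@(q-p)).round(1))
E
python3 dr.py
```

```text
18.7 [491.8  96.  312.1] 41.98452558065349 [ 0.1 -0.4  0.2] grasp in bin [-159.2   10.9  306.3] rot [1.  0.  0.2]
305 [ 24.8  12.5 -87.6]
240 [ 87.6  12.5 -70.8]
```

Call:
{"op": "jog_arm", "data": {"series": [[[1,0,0],[7,4,-25],0.4],[[0,0,0],[7,4,-25],0.4],[[0,0,0],[7,4,-25],0.4],[[0,0,0],[4,1,-13],0.4],[[0,0,0],[0,0,0],0.4]]}}

```text
clock: 19.32
eef_pos: [561.4, 152.3, 309.3]
tool_rot: [-3.122, 1.312, 0.891]
force: [-0.2, -0.4, -1.1]
width: 42.2
```

```bash
python3 dr.py
```

```text
19.325 [561.4 152.3 309.3] 42.18700929626756 [-0.2 -0.4 -1.1] grasp in bin [-71.5  -6.9 303.5] rot [-0.5  0.2  0.2]
305 [-0.5 -7.  -3.7]
240 [62.3 -6.7 13. ]
```

Call:
{"op": "jog_arm", "data": {"series": [[[0,0,0],[15,-4,2],0.4],[[0,0,0],[15,-3,3],0.4],[[0,0,0],[15,0,4],0.4],[[0,0,0],[15,0,4],0.4],[[0,0,0],[0,0,0],0.4],[[0,0,0],[0,0,0],0.4]]}}

```text
clock: 20.08
eef_pos: [558.5, 159.1, 248.9]
tool_rot: [-3.125, 1.31, 0.886]
force: [0.2, -0.5, -0.5]
width: 41.8
```

```bash
python3 dr.py;python3 - <<'E'
from h import *
b=snap('scene');c=snap('side')
cv2.imwrite('pics/i.png',np.hstack([cv2.resize(b['img'][60:220,230:390],None,fx=2.4,fy=2.4),cv2.resize(c['img'][30:190,160:320],None,fx=2.4,fy=2.4)])[:,:,::-1])
E
```

```text
20.075 [558.5 159.1 248.9] 41.835794435476764 [ 0.2 -0.5 -0.5] grasp in bin [-68.1  -0.3 243.1] rot [-0.6  0.1  0.1]
305 [-59.8  -0.6 -16.1]
240 [ 3.  -0.3  0.7]
```

View pics/i.png

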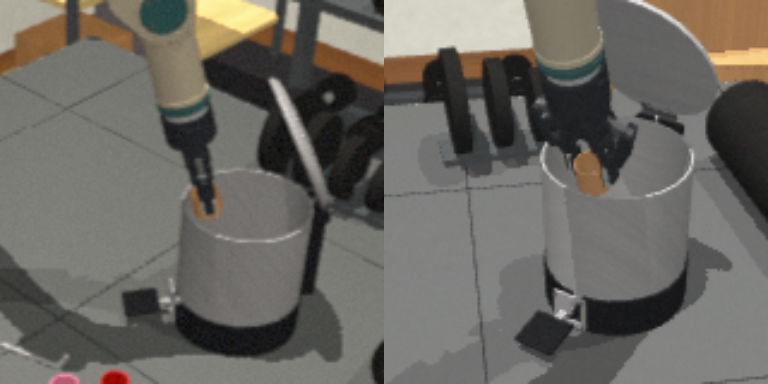

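Run:
```python
from h import *
for n in('scene','side'):
    d=snap(n);P=cloud(d);hsv=cv2.cvtColor(d['img'],cv2.COLOR_RGB2HSV)
    m=(hsv[...,0]>8)&(hsv[...,0]<22)&(hsv[...,1]>90)
    q=P-np.r_[C,0];q=np.stack([q@bx,q@by,P[...,2]],-1)
    m&=(np.hypot(q[...,0],q[...,1])<130)&(P[...,2]>150)&(P[...,2]<300)
    print(n,m.sum(),np.percentile(q[m],[0,5,50,95,100],axis=0).round(1).tolist())
    v,u=np.nonzero(m);print(u.min(),u.max(),v.min(),v.max())
```

```text
scene 79 [[-93.6, -60.7, 208.7], [-86.8, -55.3, 212.8], [-74.0, -13.1, 234.6], [-47.0, 15.4, 285.0], [-42.0, 64.6, 298.5]]
309 322 137 151
side 179 [[-97.5, -24.8, 210.1], [-91.0, -22.3, 218.0], [-77.7, 1.7, 236.7], [-47.5, 15.7, 252.6], [-42.2, 17.7, 285.5]]
239 252 93 111
```

Core is inside the rim's plane, spanning x −92…−45, bottom at 210 mm. I'll move 10 mm inward for margin, then release.

Call:
{"op": "jog_arm", "data": {"series": [[[0,0,0],[1.3,0,-5],0.4],[[0,0,0],[1.3,0,-5],0.4],[[0,0,0],[2,0,0],0.4],[[0,0,0],[0,0,0],0.4],[[0,0,0],[0,0,0],-0.3],[[0,0,0],[0,0,0],-0.5],[[0,0,0],[0,0,0],-0.5],[[0,0,0],[0,0,0],-0.5]]}}

```text
clock: 21.28
eef_pos: [565.2, 167.0, 246.8]
tool_rot: [-3.125, 1.311, 0.886]
force: [0.1, -0.6, -0.1]
width: 63.9
```

Call:
{"op": "jog_arm", "data": {"series": [[[0,0,0],[-20,0,0],-0.5],[[0,0,0],[-40,0,0],-0.5],[[0,0,0],[-30,0,20],-0.2],[[0,0,0],[-10,0,40],0.5],[[0,0,0],[0,0,40],1],[[0,0,0],[0,0,0],1]]}}

```text
clock: 22.02
eef_pos: [484.8, 70.4, 317.5]
tool_rot: [-3.127, 1.314, 0.881]
force: [0.1, -0.6, -1.0]
width: 0.2
```

```bash
python3 st.py -165 20 56 15
python3 - <<'E'
from h import *
b=snap('scene');c=snap('side')
cv2.imwrite('pics/j.png',np.hstack([cv2.resize(b['img'][60:240,210:390],None,fx=2.2,fy=2.2),cv2.resize(c['img'][30:210,150:330],None,fx=2.2,fy=2.2)])[:,:,::-1])
for n,d,(u,v) in(('a',b,(288,187)),('b',c,(226,168))):
    P=cloud(d);I=d['img'];q=P[v-16:v+17,u-20:u+20].reshape(-1,3);im=I[v-16:v+17,u-20:u+20].reshape(-1,3)
    r=q-np.r_[C,0];r=np.stack([r@bx,r@by,q[:,2]],1)
    k=(r[:,2]>15)&(r[:,2]<45)&(im.max(1)<75)&(r[:,0]<-122)&(r[:,0]>-195)&(abs(r[:,1])<60);r=r[k];print(n,len(r),r.mean(0),np.percentile(r,[3,97],axis=0))
E
```

```text
t 22.025 p [484.8  70.4 317.5] w 0.2 F [ 0.1 -0.6 -1. ] tq [-0.2   0.12 -0.02]
tip in bin [-1.786e+02 -1.000e-01  2.933e+02] x axis [ 0.161  0.196 -0.967]
rot [-0.8  0.3  0. ] shift in T [232.7 -20.1  48.4] in M [233.  -19.4  47.4]
a 147 [-155.67701028   20.18107179   24.20374297] [[-182.67039235   -8.09168719   17.38975232]
 [-129.28320531   50.65941052   30.48043288]]
b 262 [-159.169286     19.11507742   25.68312484] [[-186.7086038    -8.57784494   19.88163501]
 [-130.14747885   47.40020891   30.51204628]]
```

View pics/j.png

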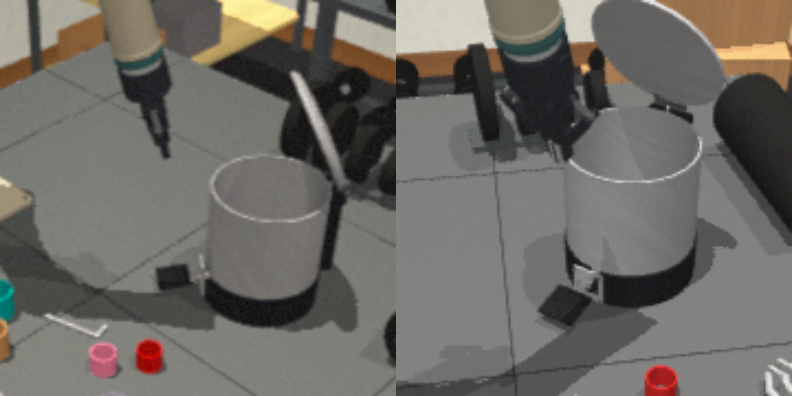

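Core has gone from the gripper and lies out of sight behind the bin's wall; the lid stays up, pad at y≈+20 mm, z≈25 mm. I'll press again.

Call:
{"op": "jog_arm", "data": {"series": [[[-0.8,0,0],[45,-4,9],1],[[0,0,0],[45,-4,9],1],[[0,0,0],[45,-4,9],1],[[0,0,0],[40,-4,9],1],[[0,0,0],[25,-4,7],1],[[0,0,0],[10,0,3],1],[[0,0,0],[0,0,0],1]]}}

```text
clock: 23.0
eef_pos: [477.8, 95.4, 102.7]
tool_rot: [-3.137, 1.31, 0.89]
force: [-0.5, -0.3, 0.4]
width: -0.0
```

```bash
python3 st.py -165 20 32 15
```

```text
t 23.0 p [477.8  95.4 102.7] w -0.0 F [-0.5 -0.3  0.4] tq [-0.23  0.16 -0.05]
tip in bin [-163.7   21.4   78.5] x axis [ 0.162  0.201 -0.966]
rot [0.3 0.  0.2] shift in T [44.6  1.3 13.3] in M [44.6  1.3 13.3]
```

Call:
{"op": "jog_arm", "data": {"series": [[[0,0,0],[12,0.6,3.5],1],[[0,0,0],[12,0.6,3.5],1],[[0,0,0],[10,0,3],1],[[0,0,0],[8,0,2],1],[[0,0,0],[0,0,0],1],[[0,0,0],[0,0,0],1]]}}

```text
clock: 23.75
eef_pos: [478.2, 92.7, 60.0]
tool_rot: [3.14, 1.309, 0.883]
force: [0.3, -0.0, 0.2]
width: -0.0
```

```bash
python3 st.py -165 20 32 15
```

```text
t 23.75 p [478.2  92.7  60. ] w -0.0 F [ 0.3 -0.   0.2] tq [-0.24  0.18  0.03]
tip in bin [-165.5   19.2   35.9] x axis [ 0.164  0.2   -0.966]
rot [0.2 0.  0. ] shift in T [ 3.9 -0.8  0.5] in M [ 3.9 -0.8  0.5]
```

Call:
{"op": "jog_arm", "data": {"series": [[[0,0,0],[3,0,0.8],1],[[0,0,0],[3,0,0.8],1],[[0,0,0],[2,0,0.5],1],[[0,0,0],[1,0,0.25],1],[[0,0,0],[1,0,0.25],1],[[0,0,0],[1,0,0.25],1],[[0,0,0],[0,0,0],1]]}}

```text
clock: 24.62
eef_pos: [477.4, 92.4, 48.1]
tool_rot: [-3.14, 1.31, 0.886]
force: [-1.1, -0.7, 2.9]
width: -0.2
```

Call:
{"op": "jog_arm", "data": {"series": [[[0,0,0],[1,0,0.25],1],[[0,0,0],[1,0,0.25],1],[[0,0,0],[1,0,0.25],1],[[0,0,0],[0,0,0],1]]}}

```text
clock: 25.12
eef_pos: [477.6, 92.6, 45.0]
tool_rot: [-3.14, 1.31, 0.886]
force: [-0.5, -1.4, 4.6]
width: 0.1
```

Call:
{"op": "jog_arm", "data": {"series": [[[0,0,0],[1,0,0.25],1],[[0,0,0],[1,0,0.25],1],[[0,0,0],[0,0,0],1]]}}

```text
clock: 25.5
eef_pos: [477.7, 92.7, 43.0]
tool_rot: [-3.14, 1.31, 0.886]
force: [-0.1, -0.2, 3.8]
width: 0.1
```

Call:
{"op": "jog_arm", "data": {"series": [[[0,0,0],[1,0,0.25],1],[[0,0,0],[0,0,0],1]]}}

```text
clock: 25.75
eef_pos: [477.7, 92.7, 42.3]
tool_rot: [-3.141, 1.31, 0.885]
force: [-2.5, -1.9, 9.5]
width: 0.0
```

Call:
{"op": "jog_arm", "data": {"series": [[[0,0,0],[0.5,0,0.1],1],[[0,0,0],[0,0,0],1]]}}

```text
clock: 26.0
eef_pos: [477.8, 92.8, 42.1]
tool_rot: [3.14, 1.309, 0.883]
force: [-1.9, -3.2, 14.4]
width: 0.1
```

Call:
{"op": "jog_arm", "data": {"series": [[[0,0,0],[0,2,0],1],[[0,0,0],[0,2,0],1],[[0,0,0],[0,2,0],1],[[0,0,0],[0,0,0],1]]}}

```text
clock: 26.5
eef_pos: [481.8, 89.4, 42.1]
tool_rot: [-3.138, 1.309, 0.889]
force: [-3.5, -0.9, 14.7]
width: 0.1
```

```bash
python3 st2.py
```

```text
26.5 [-165.8   14.4   18. ] F bin -2.9 2.1 14.7
```

Call:
{"op": "jog_arm", "data": {"series": [[[0,0,0],[0,2,0],1],[[0,0,0],[0,2,0],1],[[0,0,0],[0,2,0],1],[[0,0,0],[0,2,0],1],[[0,0,0],[0,0,0],1]]}}

```text
clock: 27.12
eef_pos: [488.0, 84.0, 42.1]
tool_rot: [-3.139, 1.31, 0.887]
force: [-4.5, -2.3, 14.3]
width: 0.1
```

```bash
python3 st2.py
```

```text
27.125 [-166.     6.2   17.9] F bin -4.6 2.0 14.3
```

Call:
{"op": "jog_arm", "data": {"series": [[[0,0,0],[0,2,0],1],[[0,0,0],[0,2,0],1],[[0,0,0],[0,2,0],1],[[0,0,0],[0,0,0],1]]}}

```text
clock: 27.62
eef_pos: [492.6, 80.1, 42.1]
tool_rot: [-3.139, 1.31, 0.887]
force: [-3.7, -2.8, 15.2]
width: -0.3
```

```bash
python3 st2.py
```

```text
27.625 [-166.     0.2   17.9] F bin -4.6 1.1 15.2
```

Call:
{"op": "jog_arm", "data": {"series": [[[0,0,0],[0,1.5,0],1],[[0,0,0],[0,1.5,0],1],[[0,0,0],[0,0,0],1]]}}

```text
clock: 28.0
eef_pos: [494.5, 78.6, 42.1]
tool_rot: [-3.136, 1.31, 0.891]
force: [-4.2, -2.0, 15.5]
width: -0.2
```

```bash
python3 st2.py
```

```text
28.0 [-166.    -2.2   17.9] F bin -4.2 2.0 15.5
```

Call:
{"op": "jog_arm", "data": {"series": [[[0,0,0],[0,1,0],1],[[0,0,0],[0,1,0],1],[[0,0,0],[0,0,0],1]]}}

```text
clock: 28.38
eef_pos: [495.0, 78.2, 42.0]
tool_rot: [-3.128, 1.309, 0.899]
force: [-6.9, -0.8, 16.4]
width: 0.3
```

```bash
python3 st2.py
python3 - <<'E'
from h import *
for n,(u,v) in(('scene',(290,187)),('side',(232,166))):
    d=snap(n);P=cloud(d);I=d['img'];q=P[v-20:v+21,u-24:u+25].reshape(-1,3);im=I[v-20:v+21,u-24:u+25].reshape(-1,3)
    r=q-np.r_[C,0];r=np.stack([r@bx,r@by,q[:,2]],1)
    k=(r[:,2]>8)&(r[:,2]<26)&(im.max(1)<75)&(r[:,0]<-122)&(r[:,0]>-195)&(abs(r[:,1])<70);r=r[k];print(n,len(r),np.percentile(r,[2,98],axis=0).round(1))
E
```

```text
28.375 [-166.    -2.9   17.9] F bin -5.1 4.8 16.4
scene 112 [[-182.2  -28.3   10.5]
 [-128.3   29.6   24.4]]
side 132 [[-186.7  -29.2   10. ]
 [-134.4   29.    24.7]]
```

Pad is centred again (y −29…+29) against its right-hand end. I'll ease it up slowly, in contact.

Call:
{"op": "jog_arm", "data": {"series": [[[0,0,0],[-0.7,0,-0.2],1],[[0,0,0],[-0.7,0,-0.2],1],[[0,0,0],[-0.7,0,-0.2],1],[[0,0,0],[-1,0,-0.25],1],[[0,0,0],[-1,0,-0.25],1],[[0,0,0],[-1,0,-0.25],1],[[0,0,0],[0,0,0],1]]}}

```text
clock: 29.35
eef_pos: [496.6, 76.7, 46.6]
tool_rot: [-3.138, 1.311, 0.888]
force: [-4.6, 1.0, 4.6]
width: -0.1
```

```bash
python3 st2.py
```

```text
29.35 [-166.2   -5.1   22.4] F bin -2.2 4.2 4.6
```

Call:
{"op": "jog_arm", "data": {"series": [[[0,0,0],[-1,0,-0.25],1],[[0,0,0],[-1,0,-0.25],1],[[0,0,0],[-1,0,-0.25],1],[[0,0,0],[-1,0,-0.25],1],[[0,0,0],[-1,0,-0.25],1],[[0,0,0],[-1,0,-0.25],1],[[0,0,0],[-1,0,-0.25],1],[[0,0,0],[-1,0,-0.25],1]]}}

```text
clock: 30.35
eef_pos: [496.6, 76.3, 54.8]
tool_rot: [-3.14, 1.311, 0.886]
force: [-5.2, 1.2, 6.7]
width: -0.1
```

```bash
python3 st2.py
```

```text
30.35 [-166.5   -5.4   30.6] F bin -2.4 4.8 6.7
```

Call:
{"op": "jog_arm", "data": {"series": [[[0,0,0],[-1,0,-0.25],1],[[0,0,0],[-1,0,-0.25],1],[[0,0,0],[-1,0,-0.25],1],[[0,0,0],[-1,0,-0.25],1],[[0,0,0],[-1,0,-0.25],1],[[0,0,0],[-1,0,-0.25],1],[[0,0,0],[-1,0,-0.25],1],[[0,0,0],[-1,0,-0.25],1]]}}

```text
clock: 31.35
eef_pos: [496.6, 76.1, 63.1]
tool_rot: [-3.14, 1.311, 0.885]
force: [-4.6, 0.2, 6.9]
width: -0.4
```

Call:
{"op": "jog_arm", "data": {"series": [[[0,0,0],[-1,0,-0.25],1],[[0,0,0],[-1,0,-0.25],1],[[0,0,0],[-0.8,0,-0.2],1],[[0,0,0],[-0.8,0,-0.2],1],[[0,0,0],[-0.8,0,-0.2],1],[[0,0,0],[-0.8,0,-0.2],1],[[0,0,0],[-0.8,0,-0.2],1],[[0,0,0],[0,0,0],1]]}}

```text
clock: 32.35
eef_pos: [496.7, 76.2, 69.6]
tool_rot: [3.141, 1.311, 0.883]
force: [-5.7, -0.4, 9.8]
width: 0.0
```

```bash
python3 st2.py
```

```text
32.35 [-166.5   -5.5   45.4] F bin -3.9 4.2 9.8
```

Call:
{"op": "jog_arm", "data": {"series": [[[0,0,0],[-0.5,0,-0.12],1],[[0,0,0],[-0.5,0,-0.12],1],[[0,0,0],[-0.5,0,-0.12],1],[[0,0,0],[-0.5,0,-0.12],1],[[0,0,0],[-0.5,0,-0.12],1],[[0,0,0],[-0.5,0,-0.12],1],[[0,0,0],[-0.5,0,-0.12],1],[[0,0,0],[0,0,0],1]]}}

```text
clock: 33.35
eef_pos: [496.8, 76.3, 73.2]
tool_rot: [3.141, 1.31, 0.884]
force: [-5.2, 0.3, 8.6]
width: 0.1
```

Call:
{"op": "jog_arm", "data": {"series": [[[0,0,0],[-0.5,0,-0.12],1],[[0,0,0],[-0.5,0,-0.12],1],[[0,0,0],[-0.5,0,-0.12],1],[[0,0,0],[-0.5,0,-0.12],1],[[0,0,0],[-0.5,0,-0.12],1],[[0,0,0],[0,0,0],1]]}}

```text
clock: 34.1
eef_pos: [497.4, 76.0, 75.4]
tool_rot: [3.14, 1.31, 0.882]
force: [-1.1, 1.5, 1.5]
width: -0.0
```

```bash
python3 st2.py
```

```text
34.1 [-166.2   -6.2   51.3] F bin 0.5 1.8 1.5
```

Force has faded to about zero at pad-up height. Lift clear and check.

Call:
{"op": "jog_arm", "data": {"series": [[[0,0,0],[-0.5,0,-0.1],1],[[0,0,0],[-1,0,-0.25],1],[[0,0,0],[-2,0,-0.5],1],[[0,0,0],[-20,0,0],1],[[0,0,0],[-40,0,0],1],[[0,0,0],[-50,0,0],1],[[0,0,0],[-50,0,0],1],[[0,0,0],[0,0,0],1]]}}

```text
clock: 35.1
eef_pos: [471.7, 43.1, 236.1]
tool_rot: [3.129, 1.308, 0.869]
force: [-0.1, -0.8, -0.4]
width: -0.1
```

```bash
python3 st2.py
python3 - <<'E'
from h import *
b=snap('scene');c=snap('side')
cv2.imwrite('pics/k.png',np.hstack([cv2.resize(b['img'][100:300,150:390],None,fx=1.65,fy=1.65),cv2.resize(c['img'][40:330,150:390],None,fx=1.65*200/290,fy=1.65*200/290)])[:,:,::-1])
D=np.load('ab.npz')
for k,d in(('a',b),('b',c)):
    P=cloud(d);r=P-np.r_[C,0];x=r@bx;y=r@by
    m=(np.hypot(x,y)<95)&(P[...,2]>215);print(k,'lid z',np.percentile(P[m][:,2],[1,50,99]).round(1))
    r0=D[k]-np.r_[C,0];m0=(np.hypot(r0@bx,r0@by)<95)&(D[k][...,2]>215);print('  before',np.percentile(D[k][m0][:,2],[1,50,99]).round(1))
    q=(d['img'].max(-1)<75)&(x<-122)&(x>-195)&(abs(y)<70)&(P[...,2]>30)&(P[...,2]<60);print('  pad',np.percentile(np.stack([x,y,P[...,2]],-1)[q],[3,50,97],axis=0).round(1).tolist())
E
```

```text
35.1 [-207.9   -7.5  212. ] F bin -0.7 -0.4 -0.4
a lid z [231.7 241.2 248. ]
  before [230.2 241.2 247.5]
  pad [[-183.2, -28.8, 41.6], [-155.5, -1.4, 48.5], [-129.4, 32.9, 53.3]]
b lid z [236.9 243.1 247.8]
  before [237.2 243.  248. ]
  pad [[-186.6, -28.4, 46.1], [-160.4, -1.4, 49.9], [-131.2, 27.6, 52.9]]
```

View pics/k.png

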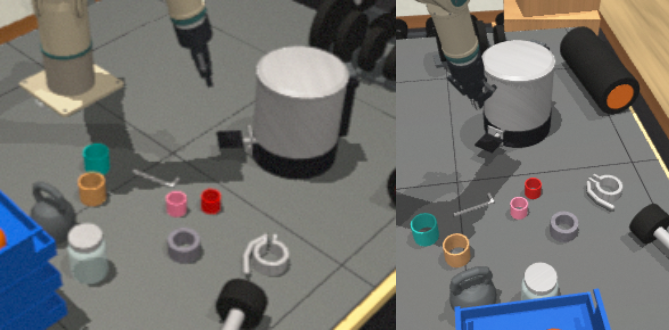

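Lid is shut (heights match the first picture), the pedal is up and to the right, the core is gone from the mat, and the other things stand as before.

```bash
python3 -c "
from cell import *
print(finish_job())"
```

```text
the job is handed in; nothing more can be done
None
```

The job is done and handed in at about 35 s of the 72 s allowed. The core was dropped into the bin, and the lid was worked only by the pedal.

- **Opening:** I pressed the pedal onto its stop and slid it left to its hard end. When I let it up, the lid held by itself at about 60° with no force on the tool.
- **Drop:** I gripped the small plain cardboard core and released it with its lower end just below the rim. I did not see it on the bin floor. Afterwards the gripper was empty and the core was nowhere on the matting.
- **Closing:** I pressed the pedal down again, slid it right to its end and eased it up in steps of 0.5–1 mm, in contact the whole way. The highest pedal push I read was about 16 N. The force is only reported at the end of each move.
- **Final checks:** Lid heights match the first picture to within about 1.5 mm, with the top at about 248 mm. The pad is back up at about 49 mm and to the right. The other objects look unmoved in the last pictures, though I did not re-measure them. The arm was clear of everything.

No check failed. Two small disagreements came up:

- **Bin position:** the two cameras placed the bin about 4 mm apart, so I used the average.
- **Fingertip slip:** the fingertip slipped 3–4 mm sideways on the pad as I released it at the left end. The pedal itself stayed put.

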